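# Clamp the airbrush hanger's tube with the U-bolt that fits

## Robot

A 6-joint arm with a two-finger parallel gripper is mounted at the origin on a cart in front of the work surface, level with it; the furniture and walls round the work are solid. World frame = base frame: x ahead of the robot, y to its left, z up, the work surface at z = 0. Lengths are in m, angles in rad, forces in N, time in s.
With the tool pointing down it reaches from about 0.325 to 0.9 m from the base axis. Payload 3.5 kg.
Tool frame: the origin (TCP) lies at the very end of the fingers, on their centre line; the grasp point (between the pads) lies 19 mm behind it (pinch_z is the distance from the TCP to the grasp point, in m); z points along the fingers, x is the direction in which the jaws open and shut, and the axes are right-handed (so a half turn about z gives the same grasp; the last joint's range is limited). The gripper opens to 85 mm and grips with 20 to 120 N. Pads are 22 mm wide; open, the fingers measure 114 mm over their backs; the gripper's body (76 mm by 85 mm) begins 54 mm behind the grasp point. The pads swing forward as they close: fully open they stand 13 mm farther back than shut.
Start: joints at [1.141, 0.276, -0.026, 1.268, 0, 1.467], TCP at [0.201, 0.592, 0.231] pointing down, gripper open.
Joint ranges: [-3.12, 3.12], [-0.85, 1.88], [-1.08, 1.24], [-1.95, 2.15], [-1.57, 1.53], [-3.14, 3.14]. Speed limits (rad/s): [2.57, 2.57, 3.14, 3.14, 3.14, 3.14].

## Interface

Orientations are given as a rotation vector (axis times angle).
In Python, from cell import sense, grab_frame, camera_info, sign_off, pinch_z gives the robot as it stands.
- The arm moves only by the shell command python3 -m inch 'ROWS' [OPENING] [FORCE]. ROWS is JSON, one flat list of numbers, 4 for each row, row after row: the shift along the tool's x, y, z as a fraction of full scale, then the turn about the tool's z as a fraction of full scale. In form: [x, y, z, yaw, x, y, z, yaw, ...]. A call has 1 to 20 rows; each row shifts and turns the commanded pose from where the row before left it, along the tool's axes as they then stand; what a row does not reach is not made up. Full scale, the value 1, is 0.04 m for a shift and 0.15 rad for a turn. A row lasts 1/10 s, in which the tool goes at most 50 mm and 8.59 degrees, less where a joint would pass 70% of its speed; a pose out of reach is approached as far as the arm can. A call with a number of a shift or a turn outside -1 to 1 is refused whole. A call with a gripper value outside its range is refused whole. OPENING is the opening, from 0 (shut) to 1 (fully open), set as the call begins (- or left out, the last holds). The fingers move at their own pace and stop on an object; FORCE is the grip in N (left out, the last holds). Time passes only in rows, so rows that do not move let the fingers close. It gives the time, the measured TCP pose, the force and the opening at its end, in the units of the state.
- sense(): the state, without advancing time (a new reading comes with each control period).
- grab_frame(name): name is "side" or "top" or "wrist"; returns the picture (400x640x3 uint8, red, green, blue); there is no depth.
- camera_info(name): a dict with "K" (3x3 intrinsics, pixels), "position" and "attitude" of the camera in the world. Camera axes: x right, y up, looking along -z (the intrinsics and any distortion apply to the point x, -y, -z); pixel columns grow to the right and rows downward; lengths in m; the calibration is good to about 2 mm. A picture is of the moment at which its call begins: read the wrist's pose just before it. camera_info takes no time and is no camera call; for the wrist camera it gives the pose at the moment of the call.
- sign_off(): hands the job in, once; it reports no verdict.
The state is a dict: "time": time; "joint_pos": joint angles; "qd": joint speeds; "joint_efforts": joint torques, N m; "eef_pos": TCP position; "ee_rot": TCP orientation; "wrist_force": force on the tool from outside, world axes, zero at the start; "moment": the same for the moment, N m; "opening": opening from 0.0 (shut) to 1.0 (fully open).
Only numpy, scipy, OpenCV 4.12 (cv2) and the standard library are available. Lean on these libraries where they do the work, as an engineer would, in place of code of your own. Each camera call takes 0.05 s, during which the arm holds its last target.

## Task

The airbrush hanger's tube rests on its grey bracket but is not clamped yet. Take from the wooden rack the U-bolt that is wide enough to span the tube and match the bracket's two slots, and pass both its legs down past the tube and through the slots until its crossbar rests on the tube. Let go of it there, and leave the narrow U-bolt in the rack.

Things in the scene. Friction and masses are not known exactly. Their poses are not given: they have to be found in the camera images.
- ubolt_wide: Wide steel U-bolt, legs down in the rack. Crossbar 64x12x8; origin: middle of its underside, 73 above the table. z up, y along the crossbar, x across. Legs: diameter 8, 56 apart (y = +-28), tips at z -55, so carry it high over the other U-bolt (top 121 above the table). Orange grip tab on top: 14 in x, 30 in y, z 8 to 48; grip at z 34 across x, fingertips above the crossbar. 0.11 kg.
- ubolt_narrow: Narrow U-bolt, to be left in the rack: like the wide one, with the same orange tab and axes, but the legs are only 28 mm apart (crossbar 36 mm). The two stand side by side in the rack, 80 mm apart, crossbars in one line; which has which place varies.
- bracket: Grey bracket, fixed, with the hanger's tube fixed on it. Origin: middle of its base, on the table; z up, x along the tube, y across. Plate 60 (x) by 100 (y), 8 thick, top at z 45 mm; two through slots centred at x 0, y +-28, each 20 in x by 22 in y, free below down to z 6. At x +90 an upright with a two-pronged fork rises to z 121 mm; the tube's other end is at x -76.
- bracket_seat (a point): Top of the aluminium tube (24 mm diameter) midway between the two slots, 73 mm above the table; axes as the bracket's. The wide U-bolt's origin comes to lie here when it is seated, its crossbar along y (across the tube), either way round.
Not all that is in view belongs to the job. What is shaped like the ubolt_wide but purple is not meant.

How it is judged:
By the outcome, as a careful person would: the job done as asked, in the order asked, and still so for the second after the job is handed in, with the robot touching nothing.
It also fails if it takes over 32 s, if anything falls off the work surface, if the arm or the gripper's body presses on something with over 40 N, if the wrist force passes 120 N, or if a joint passes its speed limit or range.

## Working session

There is one attempt and no reset: what is moved stays moved. The work goes in short steps, Python scripts to look and compute and a shell command to move; the robot and the scene stay as the last step left them, time stands still between calls to the robot, and variables do not carry over. Pictures are saved under pics/ and viewed, and the job is handed in when it is done.

```bash
mkdir -p pics; ls; python3 - <<'E'
from cell import *
import cv2,numpy as np
np.set_printoptions(precision=4,suppress=True)
s=sense(); print(s,pinch_z)
for n in ("side","top","wrist"):
    print(n,camera_info(n))
    im=grab_frame(n); cv2.imwrite(f"pics/{n}0.png",im[:,:,::-1])
E
```

```text
pics
{'time': 0.0, 'joint_pos': array([ 1.1406,  0.2772, -0.0279,  1.268 , -0.    ,  1.4674]), 'qd': array([-0.0012, -0.0002,  0.0004, -0.0006, -0.0001,  0.0012]), 'joint_efforts': array([  0.001 , -44.551 ,  29.5206,   0.0165,  -0.0001,  -0.    ]), 'eef_pos': array([0.2003, 0.5912, 0.2301]), 'ee_rot': array([ 2.5523,  1.8298, -0.0031]), 'wrist_force': array([ 0.5147, -0.2589, -0.2467]), 'moment': array([-0.024 , -0.0268,  0.0281]), 'opening': 1.0032690387224554} 0.0187
side {'K': array([[431.0352,   0.    , 327.3143],
       [  0.    , 431.0352, 192.6374],
       [  0.    ,   0.    ,   1.    ]]), 'position': array([0.4403, 0.9374, 0.5914]), 'attitude': array([-0.0013, -1.3661, -2.8076])}
top {'K': array([[446.3474,   0.    , 323.5642],
       [  0.    , 446.3474, 198.4734],
       [  0.    ,   0.    ,   1.    ]]), 'position': array([0.3162, 0.2647, 0.9029]), 'attitude': array([ 0.136 , -0.1332, -1.5702])}
wrist {'K': array([[304.037 ,   0.    , 320.0044],
       [  0.    , 304.037 , 198.8162],
       [  0.    ,   0.    ,   1.    ]]), 'position': array([0.1341, 0.6147, 0.3727]), 'attitude': array([-0.2421, -0.1707,  1.237 ])}
```

View pics/top0.png

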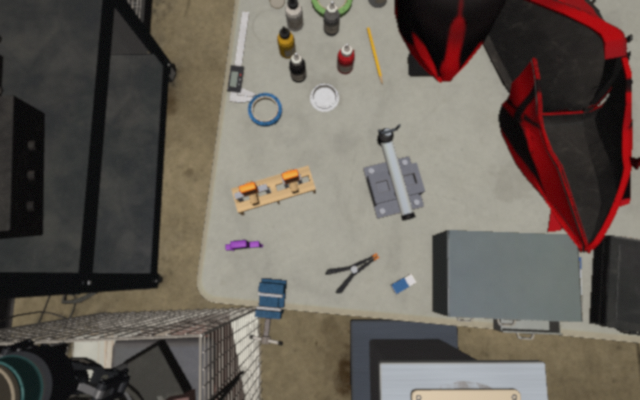

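View pics/side0.png

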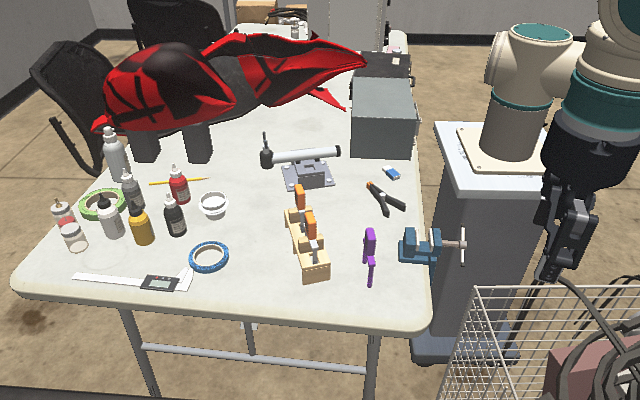

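View pics/wrist0.png

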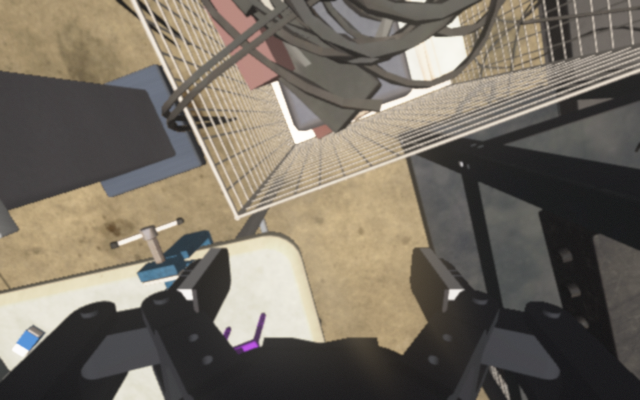

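```bash
python3 - <<'E'
import cv2
t=cv2.imread("pics/top0.png");s=cv2.imread("pics/side0.png")
cv2.imwrite("pics/c1.png",cv2.resize(t[110:230,220:440],(792,432),interpolation=cv2.INTER_CUBIC))
cv2.imwrite("pics/c2.png",cv2.resize(s[120:300,250:400],(500,600),interpolation=cv2.INTER_CUBIC))
E
```

```text
(no output)
```

View pics/c1.png

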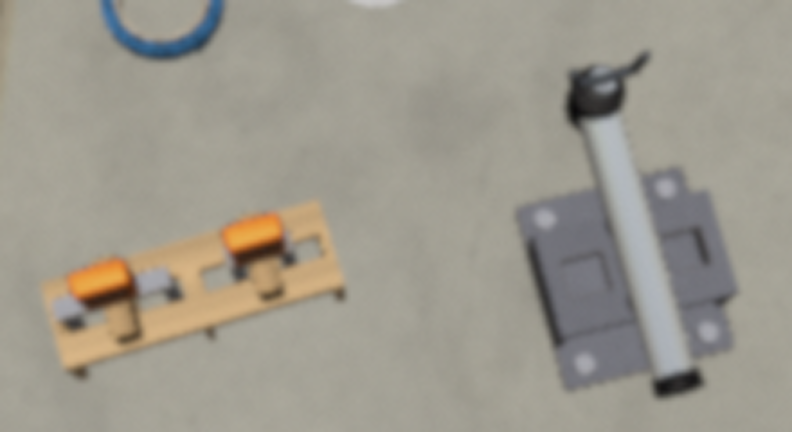

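View pics/c2.png

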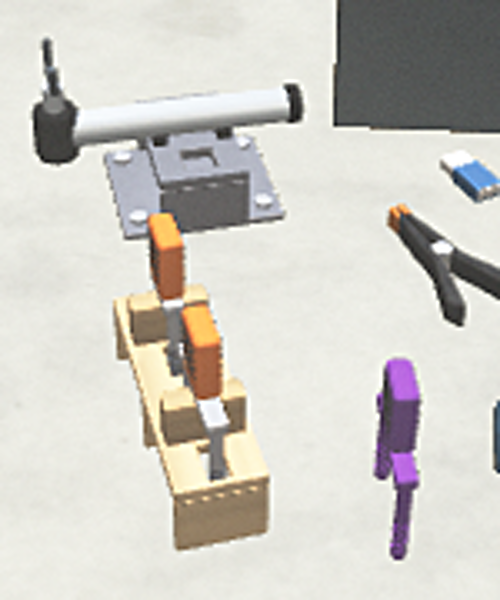

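```bash
cat > h.py <<'E'
import cv2,numpy as np
from scipy.spatial.transform import Rotation as R
def ray(ci,uv):
    K=np.array(ci["K"]);d=np.linalg.inv(K)@np.array([uv[0],uv[1],1.0])
    d=R.from_rotvec(ci["attitude"]).as_matrix()@(d*[1,-1,-1]); return np.array(ci["position"]),d
def onz(ci,uv,z):
    p,d=ray(ci,uv); return p+d*(z-p[2])/d[2]
def proj(ci,P):
    q=R.from_rotvec(ci["attitude"]).as_matrix().T@(np.array(P)-ci["position"])
    u=np.array(ci["K"])@(q*[1,-1,-1]); return u[:2]/u[2]
def tri(rs):
    A=np.zeros((3,3));b=np.zeros(3)
    for p,d in rs:
        d=d/np.linalg.norm(d);M=np.eye(3)-np.outer(d,d);A+=M;b+=M@p
    return np.linalg.solve(A,b)
def blobs(im,lo,hi,amin=30):
    h=cv2.cvtColor(im,cv2.COLOR_RGB2HSV);m=cv2.inRange(h,lo,hi)
    c,_=cv2.findContours(m,cv2.RETR_EXTERNAL,cv2.CHAIN_APPROX_NONE)
    return [x for x in c if cv2.contourArea(x)>amin],h
E
python3 - <<'E'
from h import *
from cell import camera_info
np.set_printoptions(precision=4,suppress=True)
for n in("top","side"):
    im=cv2.imread(f"pics/{n}0.png")[:,:,::-1].copy();ci=camera_info(n)
    for V in (120,190,225):
        bs,h=blobs(im,(5,170,V),(18,255,255))
        for b in bs:
            m=cv2.moments(b);c=np.array([m['m10'],m['m01']])/m['m00']
            print(n,V,c,m['m00'],cv2.minAreaRect(b),onz(ci,c,.121),onz(ci,c,.1))
ci=camera_info("top")
# bracket: pixels from crop, scale 3.6, offset (220,110)
def cp(x,y): return (x/3.6+220,y/3.6+110)
# slots outlines on z=.045; plate front edges
for nm,x,y,z in [("slotL",585,277,.045),("slotR",688,250,.045),("tubeTopL",590,122,.061),("tubeTopR",620,115,.061),("tubeBotL",655,377,.061),("tubeBotR",690,370,.061),("endcap",677,382,.061),
  ("plTL",528,242,.045),("plTR",710,192,.045),("plBR",735,292,.045),("plBL",557,343,.045),
  ("b1",544,219,.008),("b2",666,187,.008),("b3",709,331,.008),("b4",585,363,.008)]:
    print(nm,onz(ci,cp(x,y),z))
E
```

```text
top 120 [247.4505 187.4066] 91.0 ((247.30001831054688, 187.40000915527344), (7.273237705230713, 15.495159149169922), 71.56504821777344) [0.472  0.4018 0.121 ] [0.4762 0.4055 0.1   ]
top 120 [289.8785 174.6096] 90.5 ((289.85003662109375, 174.5500030517578), (7.273237228393555, 15.17893123626709), 71.56504821777344) [0.4951 0.3262 0.121 ] [0.4999 0.3279 0.1   ]
top 190 [247.0676 186.9392] 74.0 ((246.96226501464844, 186.86793518066406), (6.31858491897583, 15.109660148620605), 74.05460357666016) [0.4729 0.4025 0.121 ] [0.4771 0.4062 0.1   ]
top 190 [289.8156 174.0533] 75.0 ((289.70001220703125, 174.09999084472656), (6.324554920196533, 15.17893123626709), 71.56504821777344) [0.4962 0.3263 0.121 ] [0.501 0.328 0.1  ]
top 225 [246.5842 186.811 ] 48.5 ((246.60000610351562, 186.80001831054688), (4.427187919616699, 13.914020538330078), 71.56504821777344) [0.4731 0.4034 0.121 ] [0.4773 0.4071 0.1   ]
top 225 [289.5636 173.9725] 48.5 ((289.61767578125, 173.9705810546875), (4.6081767082214355, 13.824529647827148), 75.96376037597656) [0.4963 0.3268 0.121 ] [0.5011 0.3284 0.1   ]
slotL [0.4871 0.1505 0.045 ]
slotR [0.5019 0.0939 0.045 ]
tubeTopL [0.5697 0.1477 0.061 ]
tubeTopR [0.5735 0.1313 0.061 ]
tubeBotL [0.4299 0.1171 0.061 ]
tubeBotR [0.4336 0.0984 0.061 ]
endcap [0.4272 0.1055 0.061 ]
plTL [0.5067 0.1811 0.045 ]
plTR [0.5344 0.0806 0.045 ]
plBR [0.4784 0.0693 0.045 ]
plBL [0.4508 0.1666 0.045 ]
b1 [0.5283 0.1681 0.008 ]
b2 [0.5468 0.0978 0.008 ]
b3 [0.4631 0.0764 0.008 ]
b4 [0.4451 0.1468 0.008 ]
```

```bash
python3 -m inch '[-0.28,1,0,0,-0.28,1,0,0,-0.28,1,0,0,-0.28,1,0,0,-0.28,1,0,0,-0.28,1,0,0,-0.28,1,0,0,-0.28,1,0,0,0,0,0,0.9,0,0,0,0.9,0,0,0,0.9,0,0,0,0.9,0,0,0,0.9,0,0,0,0.9,0,0,0,0.9,0,0,0,0]' && python3 - <<'E'
from h import *
from cell import *
s=sense();print(s['time'],s['eef_pos'],s['ee_rot'],s['joint_pos'])
print(camera_info("wrist"))
for n in("wrist","side"):
    cv2.imwrite(f"pics/{n}1.png",grab_frame(n)[:,:,::-1])
E
```

```text
time: 1.75
eef_pos: [0.4747, 0.4041, 0.2308]
ee_rot: [3.106, 0.468, -0.001]
wrist_force: [0.3, 0.1, 0.3]
opening: 0.998
1.75 [0.47466122 0.40414174 0.2308493 ] [ 3.10611322e+00  4.68172927e-01 -1.32232070e-03] [ 6.01669147e-01  2.74456332e-01 -2.99411437e-02  1.26732845e+00
  1.30666058e-05  1.87326510e+00]
{'K': array([[304.03699599,   0.        , 320.00444201],
       [  0.        , 304.03699599, 198.81615328],
       [  0.        ,   0.        ,   1.        ]]), 'position': array([0.45370617, 0.47134027, 0.37329579]), 'attitude': array([-0.27596783, -0.04130652,  0.29841015])}
```

View pics/wrist1.png

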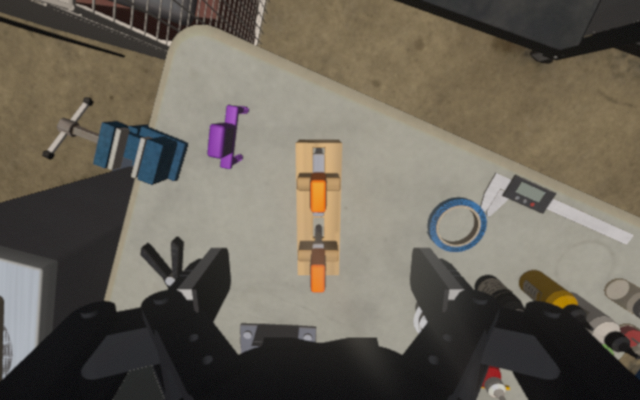

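View pics/side1.png

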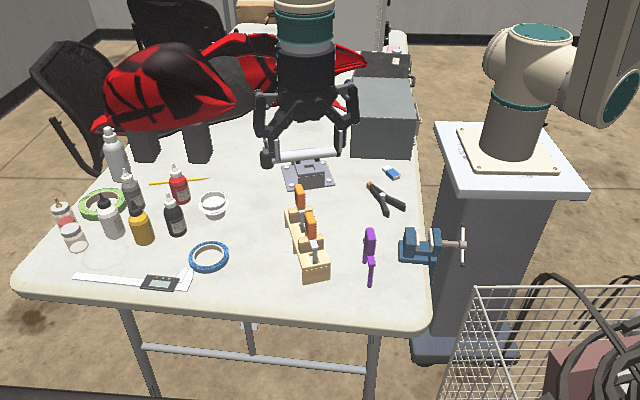

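```bash
python3 - <<'E'
from h import *
from cell import camera_info
np.set_printoptions(precision=4,suppress=True)
im=cv2.imread("pics/wrist1.png");ci=camera_info("wrist")
cv2.imwrite("pics/w1c.png",cv2.resize(im[130:300,280:360],(282,600),interpolation=cv2.INTER_CUBIC))
rgb=im[:,:,::-1].copy()
b,h=blobs(rgb,(5,170,120),(18,255,255))
for x in b:
    if cv2.boundingRect(x)[0]>400: continue
    print(cv2.boundingRect(x),cv2.minAreaRect(x))
print(h[170:218,318,:].tolist())
# tab predicted
print(proj(ci,[.473,.403,.121]),proj(ci,[.473,.403,.081]))
E
```

```text
(311, 265, 13, 27) ((317.0, 278.0), (26.0, 12.0), 90.0)
(310, 179, 16, 33) ((317.5, 195.0), (32.0, 15.0), 90.0)
[[143, 6, 163], [3, 17, 149], [8, 59, 121], [9, 131, 103], [11, 165, 99], [11, 169, 101], [11, 172, 101], [11, 168, 102], [11, 173, 106], [11, 194, 134], [12, 216, 182], [14, 215, 218], [16, 207, 226], [17, 197, 231], [18, 194, 231], [18, 195, 232], [18, 195, 231], [18, 195, 232], [18, 199, 231], [18, 198, 232], [18, 199, 231], [17, 197, 232], [17, 199, 232], [17, 201, 232], [17, 202, 232], [17, 202, 232], [17, 204, 232], [17, 202, 232], [17, 206, 231], [17, 206, 232], [17, 208, 232], [17, 208, 232], [16, 207, 232], [16, 210, 232], [16, 209, 232], [16, 210, 232], [16, 214, 232], [16, 212, 232], [16, 215, 231], [16, 216, 231], [15, 215, 229], [13, 195, 217], [10, 118, 182], [3, 30, 162], [162, 8, 163], [9, 20, 167], [16, 62, 180], [17, 66, 178]]
[317.9253 197.6905] [318.1988 186.7386]
```

View pics/w1c.png

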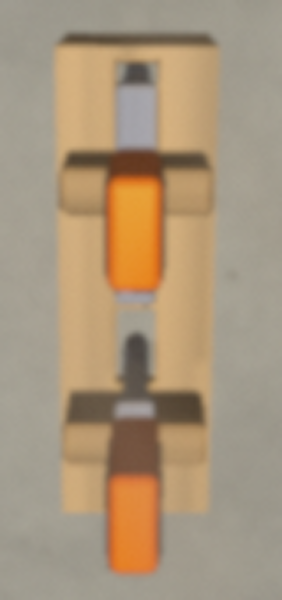

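```bash
python3 - <<'E'
from h import *
from cell import *
np.set_printoptions(precision=4,suppress=True)
ci=camera_info("wrist");s=sense();T=R.from_rotvec(s['ee_rot']).as_matrix()
for uv in[(317.9,196.2),(317.5,280)]:
    P=onz(ci,uv,.121);print(P,"tool",T.T@(P-s['eef_pos']))
print(proj(ci,s['eef_pos']),T)
E
```

```text
[0.4726 0.4043 0.121 ] tool [-0.002  -0.0007  0.11  ]
[0.4963 0.3266 0.121 ] tool [-0.0024  0.0805  0.11  ]
[320.4447 254.3888] [[ 0.9548  0.2973 -0.0005]
 [ 0.2973 -0.9548 -0.0004]
 [-0.0006  0.0002 -1.    ]]
```

```bash
python3 - <<'E'
from h import *
from cell import *
im=cv2.imread("pics/side1.png")
cv2.imwrite("pics/s1c.png",cv2.resize(im[180:290,280:340],None,fx=7,fy=5.4,interpolation=cv2.INTER_CUBIC))
E
```

```text
(no output)
```

View pics/s1c.png

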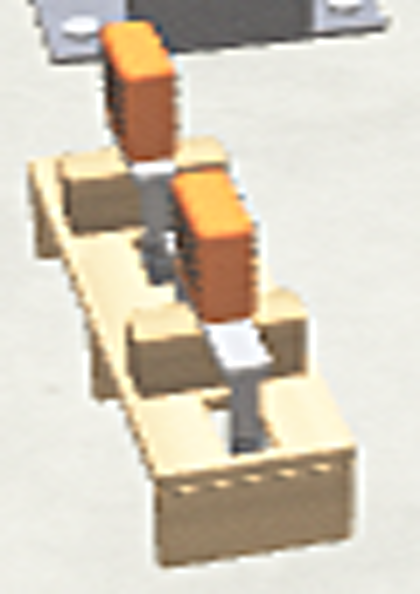

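```bash
python3 - <<'E'
from h import *
from cell import *
np.set_printoptions(precision=4,suppress=True)
w=camera_info("wrist");s=camera_info("side")
for a,b in [((340.4,177.6),(298.9,241.7)),((297,177.6),(323.6,238.9))]:
    P=tri([ray(w,a),ray(s,b)]);print(P,proj(w,P),proj(s,P))
# tab bottom +y edge expected
y=np.array([-.297,.955,0])
for z in(.081,.121):
  P=np.array([.4726,.4043,z])+.015*y; print(proj(s,P),proj(w,P))
E
```

```text
[0.4919 0.4176 0.0775] [340.7892 177.7441] [299.1423 241.7333]
[0.4507 0.4035 0.0714] [297.3233 177.6837] [323.7959 238.8955]
[313.189  240.9151] [318.1989 170.4058]
[312.9168 223.2052] [317.9207 179.1111]
```

```bash
python3 -m inch '[-0.05,-0.02,0.8,0,0,0,0.8,0,0,0,0.8,0,0,0,0.8,0,0,0,0.35,0,0,0,0,0,0,0,0,0]' && python3 -m inch '[0,0,0,0,0,0,0,0,0,0,0,0,0,0,0,0,0,0,0,0,0,0,0,0,0,0,0,0,0,0,0,0]' 0 50 && python3 - <<'E'
from h import *
from cell import *
for n in("wrist","side"):
    cv2.imwrite(f"pics/{n}2.png",grab_frame(n)[:,:,::-1])
E
```

```text
time: 2.55
eef_pos: [0.4734, 0.405, 0.0903]
ee_rot: [-3.106, -0.469, -0.002]
wrist_force: [-0.4, -0.1, 0.5]
opening: 0.997
time: 3.35
eef_pos: [0.4731, 0.4047, 0.0898]
ee_rot: [-3.106, -0.468, -0.001]
wrist_force: [-1.5, 0.2, 3.5]
opening: 0.155
```

View pics/wrist2.png

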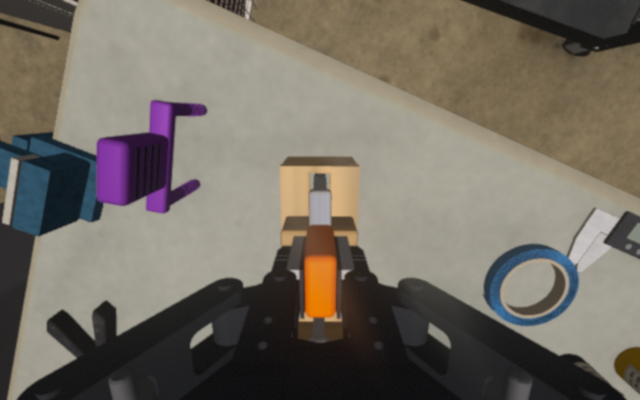

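View pics/side2.png

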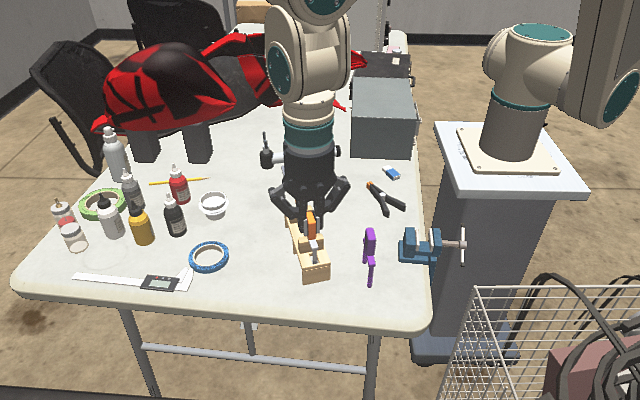

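```bash
python3 -m inch '[0,0,-0.5,0,0,0,-0.8,0,0,0,-1,0,0,0,-1,0,0,0,-0.7,0,0,0,0,0,0,0,0,0]' && python3 - <<'E'
from h import *
from cell import *
for n in("wrist","side","top"):
    cv2.imwrite(f"pics/{n}3.png",grab_frame(n)[:,:,::-1])
t=cv2.imread("pics/top0.png")
cv2.imwrite("pics/tb.png",cv2.resize(t[120:225,358:432],None,fx=6,fy=5.7,interpolation=cv2.INTER_CUBIC))
t=cv2.imread("pics/side0.png")
cv2.imwrite("pics/sb.png",cv2.resize(t[125:195,255:350],None,fx=8,fy=8,interpolation=cv2.INTER_CUBIC))
E
```

```text
time: 4.15
eef_pos: [0.4727, 0.4045, 0.2489]
ee_rot: [3.106, 0.468, 0.0]
wrist_force: [0.2, -0.8, -1.1]
opening: 0.153
```

View pics/wrist3.png

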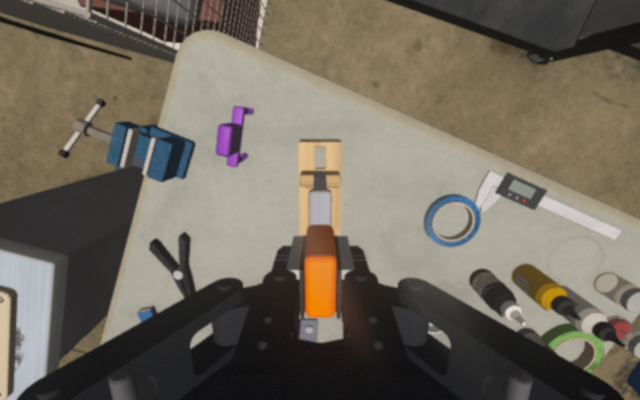

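View pics/tb.png

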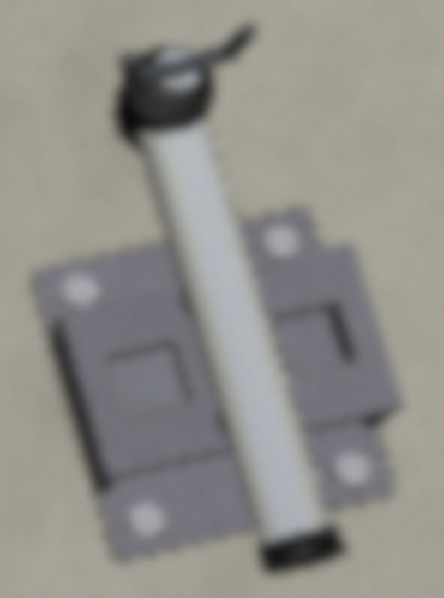

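View pics/sb.png

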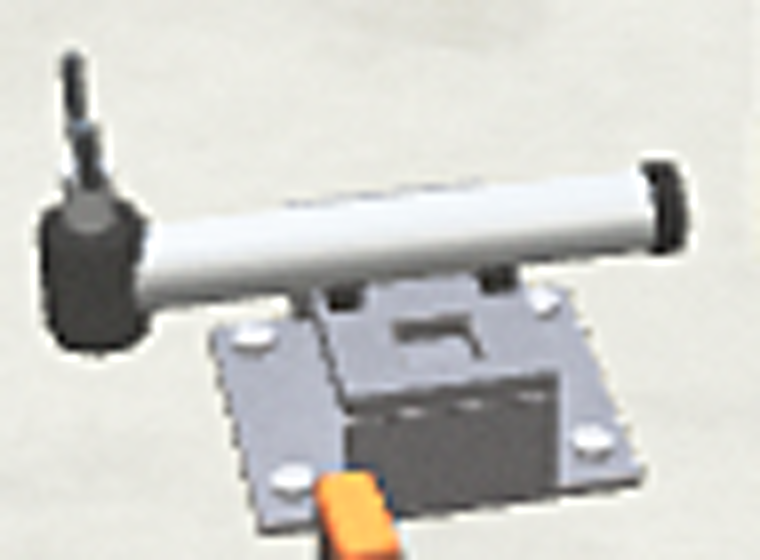

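View pics/side3.png

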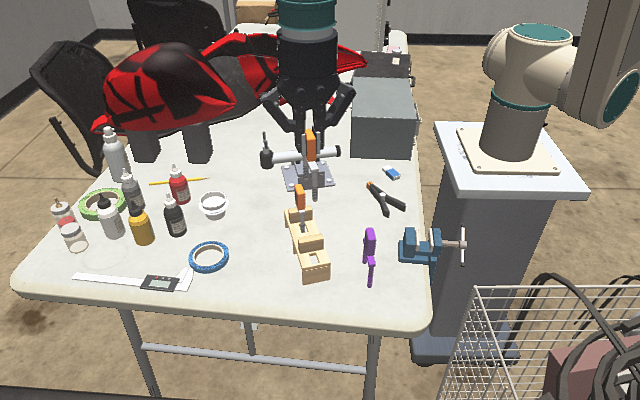

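```bash
python3 - <<'E'
from h import *
from cell import *
np.set_printoptions(precision=4,suppress=True)
t=camera_info("top");s=camera_info("side")
T=lambda x,y:(358+(x+.5)/6-.5,120+(y+.5)/5.7-.5)
S=lambda x,y:(255+(x+.5)/8-.5,125+(y+.5)/8-.5)
bt=[T(80,290),T(282,241),T(353,468),T(147,520)]
# side order: camera from +y: left=+x. near = +y
bs=[S(293,480),S(255,337),S(545,300),S(593,440)]
P=np.array([tri([ray(t,a),ray(s,b)]) for a,b in zip(bt,bs)]);print("bolts",P,P.mean(0))
mod=[];w=[]
for n,l in (("top",[(T(176,345),(.01,.017)),(T(106,360),(.01,.039)),(T(337,305),(.01,-.039)),(T(352,358),(-.01,-.039)),(T(190,400),(-.01,.017)),
     (T(60,325),(.03,.05)),(T(353,250),(.03,-.05)),(T(402,405),(-.03,-.05)),(T(108,487),(-.03,.05))]),
   ("side",[(S(392,322),(.01,.017)),(S(470,315),(-.01,.017)),(S(482,358),(-.01,.039)),(S(347,408),(.03,.05)),(S(556,376),(-.03,.05))])):
    ci=camera_info(n);m=[];w=[]
    for uv,p in l: m.append(p);w.append(onz(ci,uv,.045)[:2])
    m=np.array(m);w=np.array(w);mc=m.mean(0);wc=w.mean(0)
    U,_,Vt=np.linalg.svd((m-mc).T@(w-wc));Rm=(U@Vt).T
    o=wc-Rm@mc;print(n,o,np.degrees(np.arctan2(Rm[1,0],Rm[0,0])),1000*(w-(m@Rm.T+o)))
# tube axis: mid points of edges
for a,b in[((158,165),(212,155)),((225,370),(280,360)),((258,530),(322,520))]:
    print("tube",onz(t,(np.array(T(*a))+T(*b))/2,.061))
# grasp offset
print([x for x in (sense()['eef_pos'],sense()['ee_rot'])])
im=cv2.imread("pics/wrist3.png")[:,:,::-1].copy();ci=camera_info("wrist")
b,h=blobs(im,(5,170,190),(20,255,255))
for x in b:
    r=cv2.boundingRect(x)
    if 280<r[0]<340:
        e=sense();M=R.from_rotvec(e['ee_rot']).as_matrix();zt=.121-.0898+e['eef_pos'][2]
        for v in(r[1],r[1]+r[3]): print(r,M.T@(onz(ci,(r[0]+r[2]/2,v),zt)-e['eef_pos']))
E
```

```text
bolts [[0.5288 0.1686 0.0095]
 [0.5462 0.099  0.0097]
 [0.4619 0.0783 0.0108]
 [0.4451 0.1479 0.0099]] [0.4955 0.1235 0.01  ]
top [0.4944 0.1236] 15.076130831113906 [[ 1.0394 -1.1892]
 [ 1.574   0.5972]
 [ 0.3898 -0.3277]
 [ 0.9876  0.6799]
 [ 1.0385 -0.0177]
 [-2.4874 -0.437 ]
 [-2.2593 -0.9171]
 [ 0.9102  0.8538]
 [-1.1929  0.7577]]
side [0.4958 0.1243] 14.726997703228962 [[ 0.7633 -1.7566]
 [-1.53   -0.796 ]
 [-0.1335 -1.2084]
 [-0.5213  2.5636]
 [ 1.4216  1.1974]]
tube [0.562  0.1391 0.061 ]
tube [0.4903 0.1194 0.061 ]
tube [0.4357 0.1093 0.061 ]
[array([0.4715, 0.4036, 0.2465]), array([ 3.1045,  0.4676, -0.0067])]
(305, 257, 31, 60) [-0.0001 -0.0143 -0.0312]
(305, 257, 31, 60) [-0.      0.014  -0.0312]
```

```bash
python3 -m inch '[-0.19,0.6,0,0,-0.19,0.86,0,0,-0.19,0.9,0,0,-0.19,0.9,0,0,-0.19,0.9,0,0,-0.19,0.9,0,0,-0.19,0.9,0,0.33,-0.19,0.6,0,0,0,0.31,0,0,0,0,0,0,0,0,0,0,0,0,0,0]' && python3 - <<'E'
from h import *
from cell import *
for n in("wrist","side","top"):
    cv2.imwrite(f"pics/{n}4.png",grab_frame(n)[:,:,::-1])
t=cv2.imread("pics/top4.png")
cv2.imwrite("pics/t4c.png",cv2.resize(t[100:240,340:470],None,fx=4,fy=4,interpolation=cv2.INTER_CUBIC))
t=cv2.imread("pics/side4.png")
cv2.imwrite("pics/s4c.png",cv2.resize(t[60:200,235:385],None,fx=4,fy=4,interpolation=cv2.INTER_CUBIC))
print(sense()['eef_pos'],sense()['ee_rot'])
E
```

```text
time: 5.5
eef_pos: [0.4937, 0.1249, 0.2489]
ee_rot: [-3.116, -0.393, 0.001]
wrist_force: [-0.4, 0.5, -0.8]
opening: 0.158
[0.49376686 0.12480267 0.24922839] [-3.11670093e+00 -3.93340472e-01  6.94783652e-05]
```

View pics/wrist4.png

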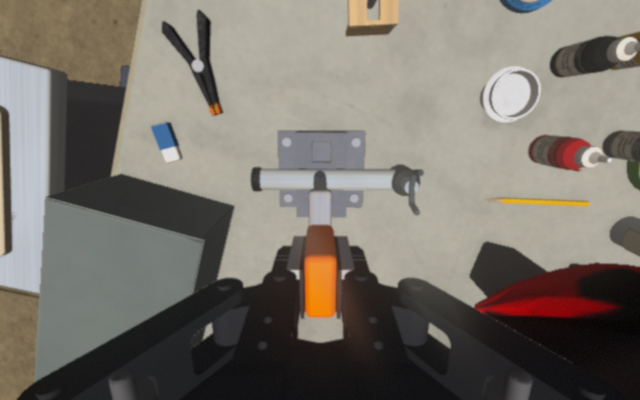

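View pics/s4c.png

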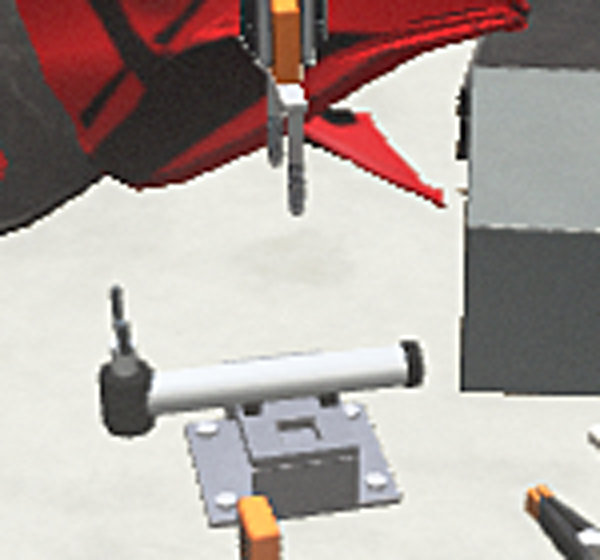

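View pics/t4c.png

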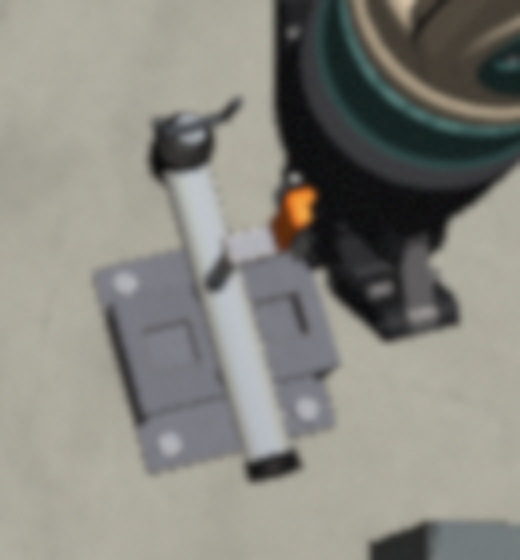

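```bash
python3 - <<'E'
from h import *
from cell import *
np.set_printoptions(precision=4,suppress=True)
im=cv2.imread("pics/wrist4.png");ci=camera_info("wrist")
cv2.imwrite("pics/w4c.png",cv2.resize(im[120:225,240:400],None,fx=5,fy=5,interpolation=cv2.INTER_CUBIC))
s=sense();M=R.from_rotvec(s['ee_rot']).as_matrix()
for p in [(0,.028,.045),(.03,.05,.045),(-.03,.05,.045),(.042,.036,.01),(-.042,.036,.01),(-.042,-.036,.01)]:
    th=np.radians(14.3);c,q=np.cos(th),np.sin(th)
    P=np.array([.495+c*p[0]-q*p[1],.1237+q*p[0]+c*p[1],p[2]]);a=proj(ci,P);print(p,P,a,(a-[240,120])*5)
E
```

```text
(0, 0.028, 0.045) [0.4881 0.1508 0.045 ] [321.0681 152.193 ] [405.3407 160.9652]
(0.03, 0.05, 0.045) [0.5117 0.1796 0.045 ] [348.0102 132.4807] [540.051   62.4034]
(-0.03, 0.05, 0.045) [0.4536 0.1647 0.045 ] [294.2602 132.3407] [271.3011  61.7035]
(0.042, 0.036, 0.01) [0.5268 0.169  0.01  ] [354.8631 142.2309] [574.3157 111.1547]
(-0.042, 0.036, 0.01) [0.4454 0.1482 0.01  ] [287.0998 142.0568] [235.4989 110.2839]
(-0.042, -0.036, 0.01) [0.4632 0.0784 0.01  ] [288.5945 197.9686] [242.9723 389.8429]
```

View pics/w4c.png

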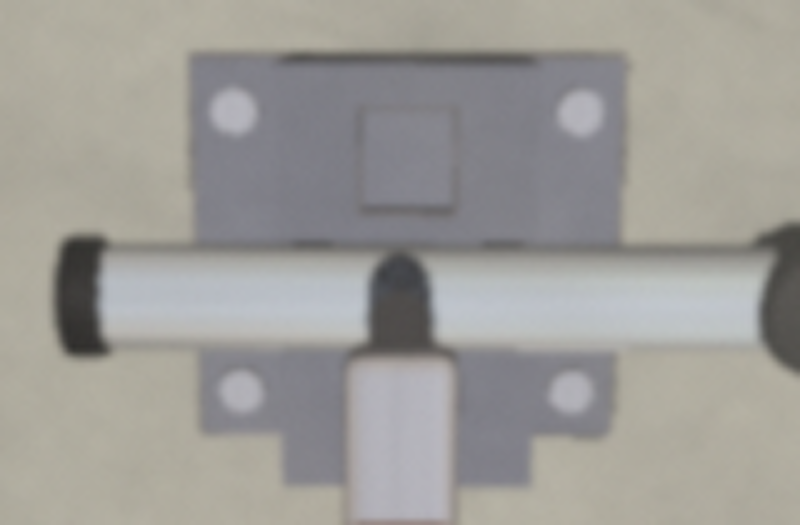

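```bash
python3 -m inch '[0.03,0.03,0.7,0,0,0,0.7,0,0,0,0.4,0,0,0,0.25,0,0,0,0,0,0,0,0,0]' && python3 - <<'E'
from h import *
from cell import *
for n in("wrist","side","top"):
    cv2.imwrite(f"pics/{n}5.png",grab_frame(n)[:,:,::-1])
t=cv2.imread("pics/side5.png")
cv2.imwrite("pics/s5c.png",cv2.resize(t[60:200,235:385],None,fx=4,fy=4,interpolation=cv2.INTER_CUBIC))
t=cv2.imread("pics/wrist5.png")
cv2.imwrite("pics/w5c.png",cv2.resize(t[90:290,220:420],None,fx=3,fy=3,interpolation=cv2.INTER_CUBIC))
E
```

```text
time: 6.25
eef_pos: [0.4958, 0.1233, 0.168]
ee_rot: [-3.117, -0.392, -0.002]
wrist_force: [0.3, -0.4, -0.7]
opening: 0.157
```

View pics/s5c.png

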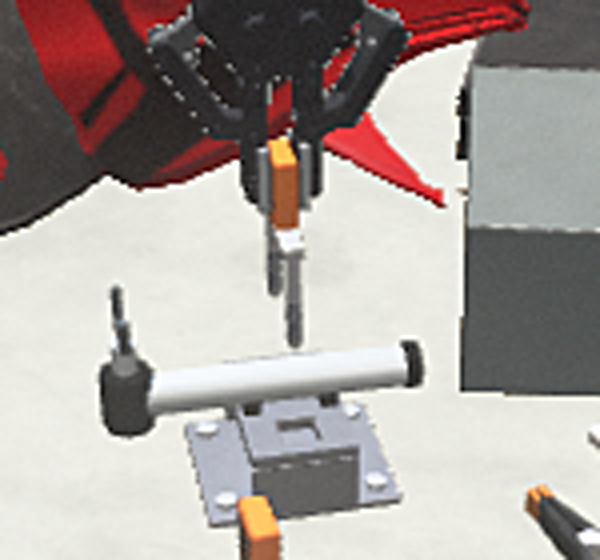

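View pics/w5c.png

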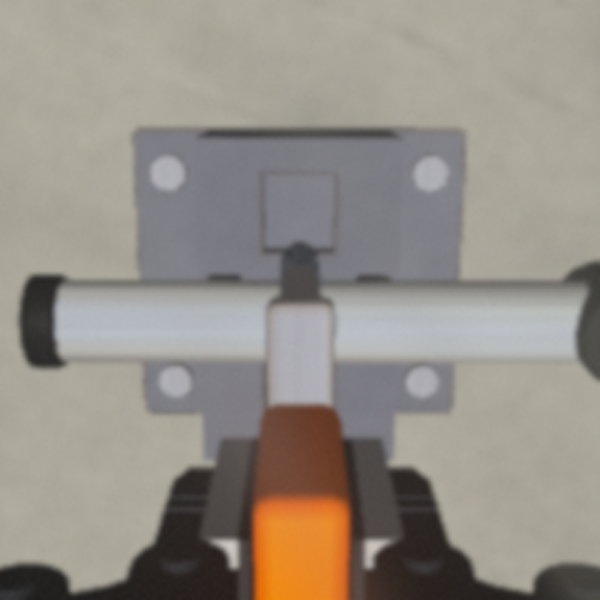

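```bash
python3 -m inch '[0,0,0.5,0,0,0,0.4,0,0,0,0.2,0,0,0,0,0]' && python3 - <<'E'
from h import *
from cell import *
for n in("wrist","side"):
    cv2.imwrite(f"pics/{n}6.png",grab_frame(n)[:,:,::-1])
t=cv2.imread("pics/side6.png");a=cv2.resize(t[80:190,260:360],None,fx=4,fy=4,interpolation=cv2.INTER_CUBIC)
t=cv2.imread("pics/wrist6.png");b=cv2.resize(t[130:240,270:370],None,fx=4,fy=4,interpolation=cv2.INTER_CUBIC)
cv2.imwrite("pics/c6.png",np.hstack([a,b]))
E
```

```text
time: 6.8
eef_pos: [0.4946, 0.1229, 0.1227]
ee_rot: [-3.117, -0.391, 0.002]
wrist_force: [-0.5, -0.7, -0.9]
opening: 0.153
```

View pics/c6.png

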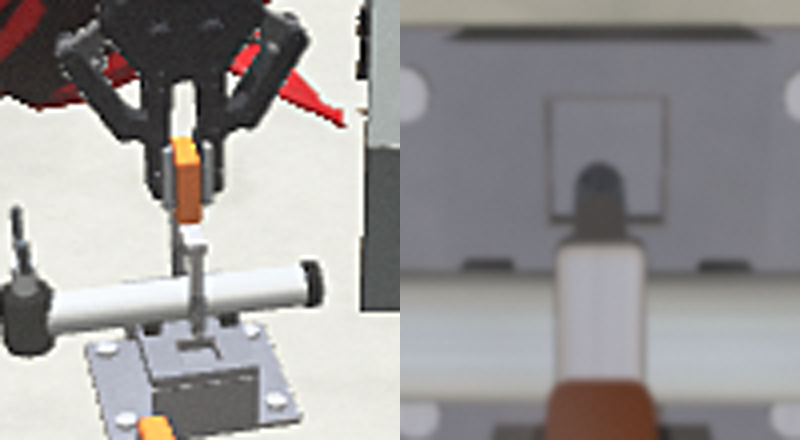

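```bash
python3 -m inch '[0,0,0.2,0,0,0,0.2,0,0,0,0.15,0,0,0,0.1,0,0,0,0.05,0,0,0,0,0]'; python3 -m inch '[0,0,0.05,0,0,0,0,0,0,0,0,0]'
```

```text
time: 7.5
eef_pos: [0.4949, 0.123, 0.0949]
ee_rot: [-3.117, -0.391, 0.001]
wrist_force: [0.3, -0.3, -1.2]
opening: 0.158
time: 7.8
eef_pos: [0.4954, 0.123, 0.0934]
ee_rot: [3.117, 0.391, 0.0]
wrist_force: [-0.8, -0.1, -0.4]
opening: 0.152
```

```bash
python3 -m inch '[0,0,0.05,0,0,0,0,0]'; python3 -m inch '[0,0,0.03,0,0,0,0,0,0,0,0,0]'; python3 -m inch '[0,0,0.03,0,0,0,0,0,0,0,0,0]'
```

```text
time: 8.0
eef_pos: [0.4951, 0.123, 0.0912]
ee_rot: [3.117, 0.391, -0.0]
wrist_force: [0.6, 0.1, -0.4]
opening: 0.155
time: 8.3
eef_pos: [0.4952, 0.123, 0.0901]
ee_rot: [3.117, 0.391, -0.0]
wrist_force: [-0.4, -0.4, -0.4]
opening: 0.157
time: 8.6
eef_pos: [0.4954, 0.123, 0.0896]
ee_rot: [3.117, 0.391, 0.001]
wrist_force: [-1.7, 0.5, 5.1]
opening: 0.155
```

```bash
python3 -m inch '[0,0,0,0,0,0,0,0,0,0,0,0,0,0,0,0,0,0,0,0]' 0.6; python3 -m inch '[0,0,-0.3,0,0,0,-0.6,0,0,0,-0.9,0,0,0,-0.9,0,0,0,-0.9,0,0,-0.9,0,0,0,-0.9,0,0,0,-0.9,0,0,0,0,0,0,0,0,0,0]' && python3 - <<'E'
from h import *
from cell import *
for n in("wrist","side","top"):
    cv2.imwrite(f"pics/{n}7.png",grab_frame(n)[:,:,::-1])
t=cv2.imread("pics/side7.png");a=cv2.resize(t[110:200,250:350],None,fx=4,fy=4,interpolation=cv2.INTER_CUBIC)
t=cv2.imread("pics/top7.png");b=cv2.resize(t[120:220,350:440],None,fx=4,fy=3.6,interpolation=cv2.INTER_CUBIC)
cv2.imwrite("pics/c7.png",np.hstack([a,b]))
E
```

```text
time: 9.1
eef_pos: [0.4952, 0.123, 0.0888]
ee_rot: [-3.117, -0.391, 0.0]
wrist_force: [-0.1, 0.0, -0.9]
opening: 0.598
time: 10.1
eef_pos: [0.4685, 0.2282, 0.2336]
ee_rot: [3.117, 0.394, 0.001]
wrist_force: [-0.5, -0.4, 0.0]
opening: 0.602
```

View pics/c7.png

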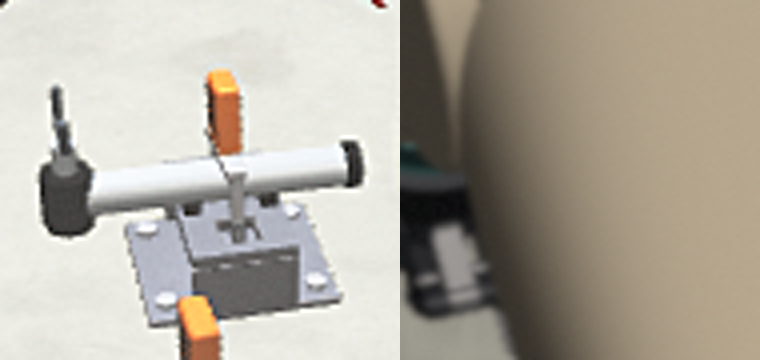

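View pics/side7.png

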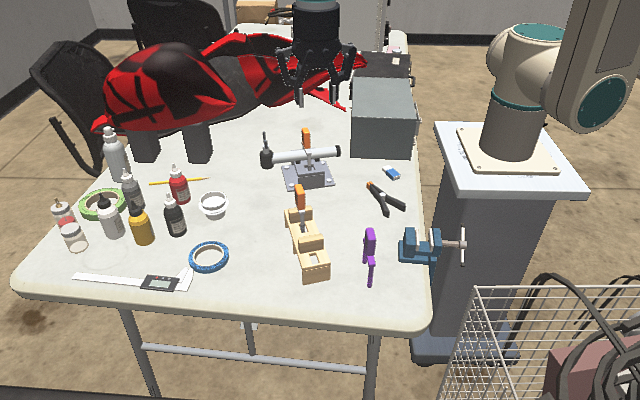

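View pics/wrist7.png

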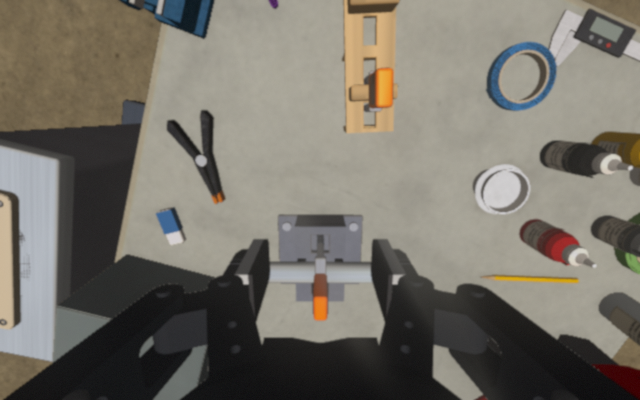

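```bash
python3 - <<'E'
from h import *
from cell import *
s=camera_info("side")
y=np.array([-.247,.969,0]);o=np.array([.495,.1235,0])
for z in(.121,.125): print(z,proj(s,o+[0,0,z]))
im=grab_frame("side");b,h=blobs(im,(5,170,190),(20,255,255),10)
for x in b: print(cv2.boundingRect(x), cv2.minAreaRect(x))
w=camera_info("wrist");print(proj(w,o+[0,0,.121]),sense()['time'])
E
```

```text
0.121 [306.39473168 131.05807707]
0.125 [306.35618551 129.43356119]
[320.08132595 302.75882052] 10.3
```

```bash
python3 - <<'E'
from h import *
from cell import *
s=camera_info("side");w=camera_info("wrist")
y=np.array([-.247,.969,0]);x=np.array([.969,.247,0]);o=np.array([.495,.1235,0])
a=cv2.resize(cv2.imread("pics/side7.png")[122:178,285:330],None,fx=10,fy=10,interpolation=cv2.INTER_CUBIC)
b=cv2.resize(cv2.imread("pics/wrist7.png")[230:325,295:345],None,fx=6,fy=6,interpolation=cv2.INTER_CUBIC)
for z,c in((.121,(255,0,0)),(.081,(0,255,0))):
  for i in(-1,1):
    for j in(-1,1):
      P=o+x*i*.007+y*j*.015+[0,0,z]
      p=(proj(s,P)-[285,122]+.5)*10;q=(proj(w,P)-[295,230]+.5)*6
      cv2.circle(a,tuple(int(v) for v in p),4,c,-1);cv2.circle(b,tuple(int(v) for v in q),4,c,-1)
for j in(-1,1):
  for z in(.073,.081):
    P=o+y*j*.032+[0,0,z]
    cv2.circle(a,tuple(int(v) for v in (proj(s,P)-[285,122]+.5)*10),4,(0,0,255),-1)
    cv2.circle(b,tuple(int(v) for v in (proj(w,P)-[295,230]+.5)*6),4,(0,0,255),-1)
H=570;A=np.zeros((H,760,3),np.uint8);A[:560,:450]=a;A[:570,455:755]=b
cv2.imwrite("pics/c8.png",A)
E
```

```text
(no output)
```

View pics/c8.png

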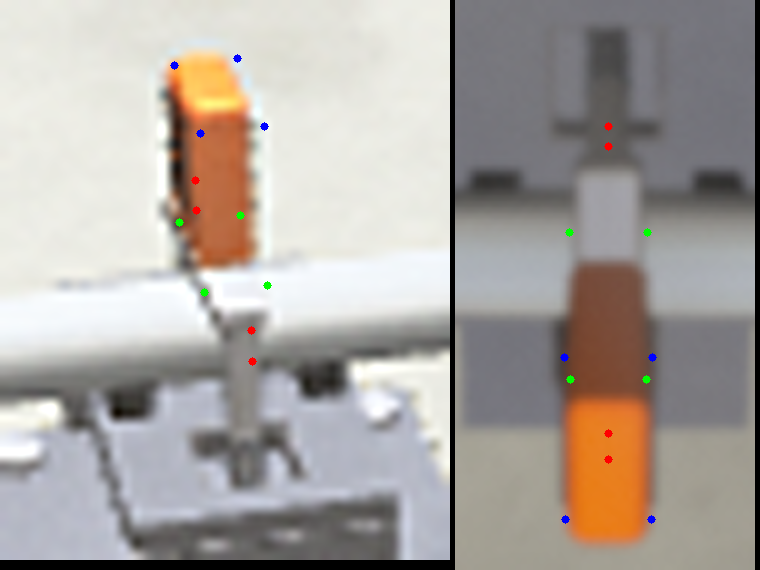

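```bash
python3 -m inch '[0,-0.9,0,0,0,-0.9,0,0,0,-0.9,0,0,0,-0.9,0,0,0,-0.9,0,0,0,-0.9,0,0,0,0,0,0,0,0,0,0,0,0,0,0]' && python3 - <<'E'
from h import *
from cell import *
for n in("side","top"):
    cv2.imwrite(f"pics/{n}8.png",grab_frame(n)[:,:,::-1])
y=np.array([-.247,.969,0]);x=np.array([.969,.247,0]);o=np.array([.495,.1235,0])
a=cv2.resize(cv2.imread("pics/side8.png")[122:178,285:330],None,fx=8,fy=8,interpolation=cv2.INTER_CUBIC)
b=cv2.resize(cv2.imread("pics/top8.png")[135:215,360:430],None,fx=6,fy=6,interpolation=cv2.INTER_CUBIC)
A=np.zeros((500,790,3),np.uint8);A[:a.shape[0],:a.shape[1]]=a;A[:b.shape[0],365:365+b.shape[1]]=b
cv2.imwrite("pics/c9.png",A)
t=camera_info("top");s=camera_info("side")
for j in(-1,1):
   for z in(.121,.081):
    P=o+y*j*.015+[0,0,z];print(j,z,(proj(s,P)-[285,122]+.5)*8,(proj(t,P)-[360,135]+.5)*6+[365,0])
E
```

```text
time: 11.2
eef_pos: [0.4157, 0.4357, 0.2327]
ee_rot: [3.117, 0.388, -0.001]
wrist_force: [0.5, -0.9, -0.4]
opening: 0.601
-1 0.121 [164.54191134  49.40765764] [673.33416256 226.23160785]
-1 0.081 [167.77343301 174.87032698] [649.03772834 255.33807065]
1 0.121 [186.03848471 104.19619142] [576.91728079 250.79645821]
1 0.081 [188.78648139 231.27291123] [557.11221719 278.7919284 ]
```

View pics/c9.png

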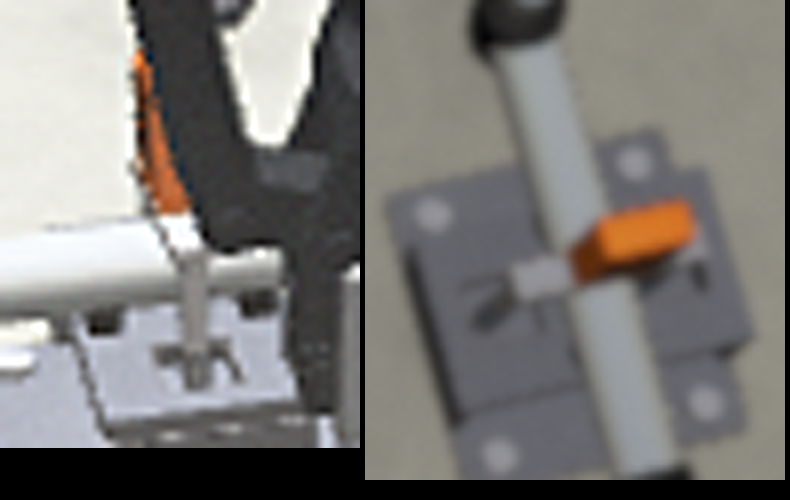

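```bash
python3 - <<'E'
from h import *
from cell import *
np.set_printoptions(precision=4,suppress=True)
t=camera_info("top");s=camera_info("side")
S=lambda x,y:(285-.5+(x+.5)/10,122-.5+(y+.5)/10)
T=lambda x,y:(360-.5+(x-365+.5)/6,135-.5+(y+.5)/6)
th=np.radians(14.3);A=np.array([[np.cos(th),np.sin(th),0],[-np.sin(th),np.cos(th),0],[0,0,1]])
for a,b in [((210,83),(646,229)),((217,107),(602,240)),((200,58),(690,219)),((222,265),(578,270)),((244,312),(514,278))]:
    P=tri([ray(s,S(*a)),ray(t,T(*b))]);print(P,"bracket",A@(P-[.495,.1237,0]),proj(s,P)-S(*a),proj(t,P)-T(*b))
E
```

```text
[0.4976 0.1169 0.1203] bracket [ 0.0008 -0.0072  0.1203] [-0.1545 -0.0414] [-0.0152  0.1926]
[0.4946 0.1304 0.122 ] bracket [0.0012 0.0066 0.122 ] [0.1621 0.0426] [ 0.0154 -0.1999]
[0.5007 0.1034 0.1188] bracket [ 0.0005 -0.0211  0.1188] [-0.2343 -0.0636] [-0.0234  0.2953]
[0.4941 0.1315 0.0827] bracket [0.001  0.0078 0.0827] [0.2269 0.0574] [ 0.0218 -0.2731]
[0.4897 0.1519 0.0842] bracket [0.0018 0.0287 0.0842] [-0.47   -0.1186] [-0.0471  0.5567]
```

```bash
python3 -m inch '[0.04,0.7,0,0,0,0.95,0,0,0,0.95,0,0,0,0.95,0,0,0,0.95,0,0,0,0.95,0,0,0,0.95,0,0,0,0.95,0,0,0,0.6,0,0,0,0.25,0,0,0,0,0,0,0,0,0,0]' && python3 - <<'E'
from h import *
from cell import *
np.set_printoptions(precision=4,suppress=True)
s=sense();w=camera_info("wrist");im=grab_frame("wrist");cv2.imwrite("pics/wrist9.png",im[:,:,::-1])
e=s['eef_pos'];M=R.from_rotvec(s['ee_rot']).as_matrix()
b=im[150:330,280:360,::-1].copy();b=cv2.resize(b,None,fx=5,fy=3.3,interpolation=cv2.INTER_CUBIC);cv2.imwrite("pics/w9c.png",b)
np.savez("w9.npz",p=w['position'],a=w['attitude'],K=w['K'],e=e,r=s['ee_rot']);print(e,s['ee_rot'])
E
```

```text
time: 12.5
eef_pos: [0.4975, 0.1198, 0.233]
ee_rot: [-3.117, -0.39, 0.0]
wrist_force: [-0.3, 0.8, -0.1]
opening: 0.595
[0.4975 0.1198 0.233 ] [-3.1166 -0.3903  0.0002]
```

View pics/w9c.png

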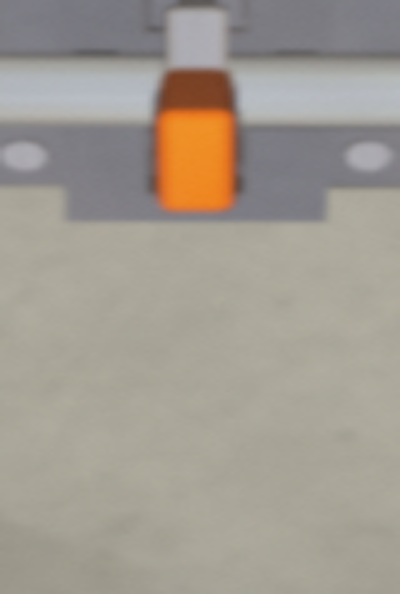

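```bash
python3 -m inch '[0,0.02,0.8,0,0,0,0.8,0,0,0,0.8,0,0,0,0.8,0,0,0,0.33,0,0,0,0,0,0,0,0,0]' && python3 -m inch '[0,0,0,0,0,0,0,0,0,0,0,0,0,0,0,0,0,0,0,0,0,0,0,0]' 0 40 && python3 -m inch '[0,0,-0.15,0,0,0,0,0]' && python3 - <<'E'
from h import *
from cell import *
np.set_printoptions(precision=4,suppress=True)
s=sense();print(s['eef_pos'])
for n in("wrist","side"): cv2.imwrite(f"pics/{n}10.png",grab_frame(n)[:,:,::-1])
a=cv2.resize(cv2.imread("pics/side10.png")[100:190,260:350],None,fx=5,fy=5,interpolation=cv2.INTER_CUBIC)
b=cv2.resize(cv2.imread("pics/wrist10.png")[140:340,280:360],None,fx=4,fy=2.25,interpolation=cv2.INTER_CUBIC)
cv2.imwrite("pics/c10.png",np.hstack([a,b]))
E
```

```text
time: 13.25
eef_pos: [0.4987, 0.1194, 0.0927]
ee_rot: [-3.117, -0.392, -0.002]
wrist_force: [-0.2, 0.1, -0.1]
opening: 0.599
time: 13.85
eef_pos: [0.4991, 0.1188, 0.093]
ee_rot: [3.117, 0.391, 0.004]
wrist_force: [-0.7, -0.8, 6.0]
opening: 0.163
time: 14.05
eef_pos: [0.4983, 0.1187, 0.0982]
ee_rot: [-3.117, -0.391, -0.001]
wrist_force: [-0.4, -0.9, -0.5]
opening: 0.156
[0.4983 0.1187 0.0982]
```

View pics/c10.png

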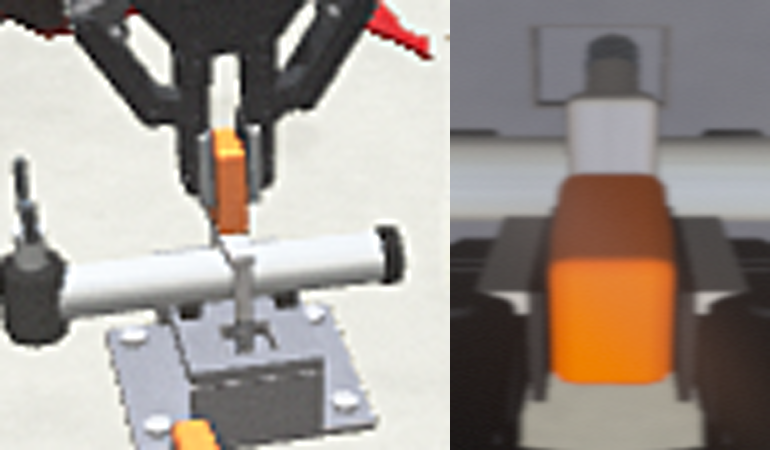

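```bash
python3 - <<'E'
from h import *
from cell import *
np.set_printoptions(precision=4,suppress=True)
s=sense();M=R.from_rotvec(s['ee_rot']).as_matrix();w=camera_info("wrist")
for f,dz in(("wrist3",-.0312),("wrist4",-.0312),("wrist5",-.0312),("wrist6",-.0312),("wrist10",-.028)):
    im=cv2.imread(f"pics/{f}.png")[:,:,::-1].copy()
    b,h=blobs(im,(5,170,190),(20,255,255))
    for x in b:
        r=cv2.boundingRect(x)
        if 280<r[0]<340 and r[1]>200:
            col=cv2.cvtColor(im,cv2.COLOR_RGB2HSV)[:,r[0]+r[2]//2,:]
            print(f,r,[ (M.T@(onz(w,(r[0]+r[2]/2,v),s['eef_pos'][2]-dz)-s['eef_pos'])).round(4).tolist() for v in(r[1],r[1]+r[3])])
E
```

```text
wrist3 (305, 257, 31, 60) [[-0.0001, -0.0143, -0.0312], [-0.0001, 0.014, -0.0312]]
wrist4 (305, 257, 31, 60) [[-0.0001, -0.0143, -0.0312], [-0.0001, 0.014, -0.0312]]
wrist5 (305, 257, 31, 60) [[-0.0001, -0.0143, -0.0312], [-0.0001, 0.014, -0.0312]]
wrist6 (305, 257, 31, 60) [[-0.0001, -0.0143, -0.0312], [-0.0001, 0.014, -0.0312]]
wrist10 (306, 256, 29, 54) [[-0.0001, -0.0131, -0.028], [-0.0001, 0.0128, -0.028]]
```

```bash
python3 -m inch '[-0.04,-0.1,0,0,0,0,0.05,0,0,0,0.04,0,0,0,0,0,0,0,0,0]' - 20;  python3 -m inch '[0,0,0.02,0,0,0,0,0,0,0,0,0]';  python3 -m inch '[0,0,0.02,0,0,0,0,0,0,0,0,0]'
```

```text
time: 14.65
eef_pos: [0.4953, 0.1222, 0.0939]
ee_rot: [3.117, 0.391, -0.001]
wrist_force: [0.2, -0.2, -1.4]
opening: 0.155
time: 14.95
eef_pos: [0.4956, 0.1222, 0.0936]
ee_rot: [3.117, 0.391, 0.0]
wrist_force: [-0.8, 0.1, 1.7]
opening: 0.161
time: 15.25
eef_pos: [0.4956, 0.1222, 0.0935]
ee_rot: [3.117, 0.391, 0.0]
wrist_force: [-2.7, -0.1, 7.4]
opening: 0.157
```

```bash
python3 -m inch '[0,0,-0.01,0,0,0,0,0]'; python3 -m inch '[0,0,0,0,0,0,0,0,0,0,0,0]' 0.2; python3 -m inch '[0,0,0,0,0,0,0,0,0,0,0,0]' 0.6; python3 - <<'E'
from h import *
from cell import *
for n in("wrist","side"): cv2.imwrite(f"pics/{n}11.png",grab_frame(n)[:,:,::-1])
a=cv2.resize(cv2.imread("pics/side11.png")[100:190,260:350],None,fx=5,fy=5,interpolation=cv2.INTER_CUBIC)
b=cv2.resize(cv2.imread("pics/wrist11.png")[140:340,280:360],None,fx=4,fy=2.25,interpolation=cv2.INTER_CUBIC)
cv2.imwrite("pics/c11.png",np.hstack([a,b]))
im=cv2.imread("pics/wrist11.png")[:,:,::-1].copy()
b,h=blobs(im,(5,170,190),(20,255,255))
print([cv2.boundingRect(x) for x in b])
E
```

```text
time: 15.45
eef_pos: [0.4956, 0.1222, 0.0935]
ee_rot: [3.117, 0.391, 0.001]
wrist_force: [-2.3, -0.6, 6.0]
opening: 0.151
time: 15.75
eef_pos: [0.4954, 0.1222, 0.0926]
ee_rot: [-3.117, -0.391, 0.0]
wrist_force: [-0.9, -0.5, 1.4]
opening: 0.202
time: 16.05
eef_pos: [0.4954, 0.1222, 0.0928]
ee_rot: [-3.117, -0.391, 0.0]
wrist_force: [-0.6, 0.1, 0.5]
opening: 0.594
[(306, 229, 30, 64)]
```

View pics/c11.png

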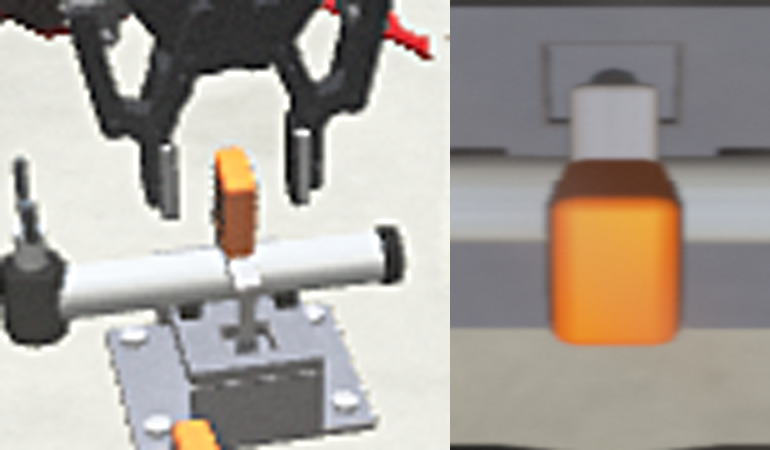

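```bash
python3 -m inch '[0,0,0,0,0,0,0,0,0,0,0,0,0,0,0,0]';python3 - <<'E'
from h import *
from cell import *
for n in("wrist","side"): cv2.imwrite(f"pics/{n}12.png",grab_frame(n)[:,:,::-1])
a=cv2.resize(cv2.imread("pics/side12.png")[100:190,260:350],None,fx=5,fy=5,interpolation=cv2.INTER_CUBIC)
b=cv2.resize(cv2.imread("pics/wrist12.png")[140:340,280:360],None,fx=4,fy=2.25,interpolation=cv2.INTER_CUBIC)
cv2.imwrite("pics/c12.png",np.hstack([a,b]))
im=cv2.imread("pics/wrist12.png")[:,:,::-1].copy()
b,h=blobs(im,(5,170,190),(20,255,255))
print([cv2.boundingRect(x) for x in b])
E
```

```text
time: 16.55
eef_pos: [0.4955, 0.1222, 0.0929]
ee_rot: [-3.117, -0.391, 0.0]
wrist_force: [0.4, 0.4, 0.1]
opening: 0.603
[(306, 228, 30, 64)]
```

View pics/c12.png

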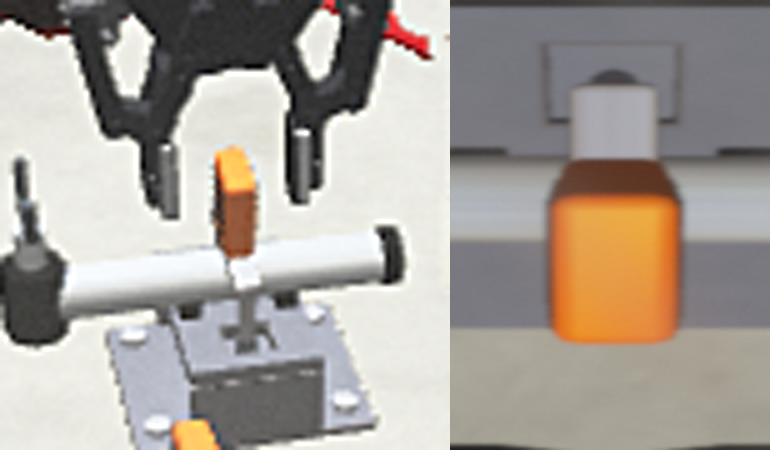

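```bash
python3 - <<'E'
from h import *
from cell import *
from scipy.optimize import least_squares
np.set_printoptions(precision=4,suppress=True)
w=dict(camera_info("wrist"));s=sense();e=s['eef_pos']
th=np.radians(14.3);X=np.array([np.cos(th),np.sin(th),0]);Y=np.array([-np.sin(th),np.cos(th),0]);Z=np.array([0,0,1.]);B=np.array([.495,.1237,0])
def fit(rows,w,nm):
    pts=[(.015,.048),(-.015,.048),(.015,.008),(.032,.008)]
    def f(p,full=False):
        r=[]
        for (a,b),v in zip(pts,rows):
            yy=p[0]+a*np.cos(p[2])-b*np.sin(p[2]);zz=p[1]+a*np.sin(p[2])+b*np.cos(p[2])
            r.append(proj(w,B+Y*yy+Z*zz)[1]-v)
        return np.array(r)
    q=least_squares(f,[0,.073,0]);print(nm,"y,z mm",q.x[:2]*1e3,"tilt deg(+ = top toward -y...)",np.degrees(q.x[2]),q.fun)
fit([228,291.5,211,178.7],w,"now")
d=np.load("w9.npz");w9={'K':d['K'],'position':d['p'],'attitude':d['a']}
fit([182.5,213.6,150+70/3.3,152.5],w9,"first release")
E
```

```text
now y,z mm [-0.2994 64.8089] tilt deg(+ = top toward -y...) -6.574453075827463 [-0.2738  0.4005 -1.3111  1.1466]
first release y,z mm [-3.7939 68.4564] tilt deg(+ = top toward -y...) 4.3883559615451295 [-0.3121  0.388  -0.9182  0.8317]
```

```bash
python3 -m inch '[0,0,-0.2,0,0,0,-0.5,0,0,0,-0.9,0,0,0,-0.9,0,0,0,-0.9,0,0,-0.9,0,0,0,-0.9,0,0,0,-0.9,0,0,0,0,0,0,0,0,0,0]' && python3 - <<'E'
from h import *
from cell import *
for n in("wrist","side"): cv2.imwrite(f"pics/{n}13.png",grab_frame(n)[:,:,::-1])
a=cv2.resize(cv2.imread("pics/side13.png")[115:180,270:340],None,fx=8,fy=8,interpolation=cv2.INTER_CUBIC)
cv2.imwrite("pics/c13.png",a)
E
python3 -m inch '[0,-0.9,0,0,0,-0.9,0,0,0,-0.9,0,0,0,-0.9,0,0,0,-0.9,0,0,0,-0.9,0,0,0,0,0,0,0,0,0,0,0,0,0,0]' && python3 - <<'E'
from h import *
from cell import *
cv2.imwrite("pics/top13.png",grab_frame("top")[:,:,::-1])
b=cv2.resize(cv2.imread("pics/top13.png")[135:215,360:430],None,fx=7,fy=7,interpolation=cv2.INTER_CUBIC)
cv2.imwrite("pics/t13.png",b)
E
```

```text
time: 17.65
eef_pos: [0.4686, 0.2274, 0.2294]
ee_rot: [3.116, 0.394, 0.001]
wrist_force: [-0.4, -0.2, 0.0]
opening: 0.601
time: 18.65
eef_pos: [0.416, 0.4348, 0.2288]
ee_rot: [3.117, 0.388, -0.001]
wrist_force: [-0.6, -0.5, -0.6]
opening: 0.598
```

View pics/c13.png

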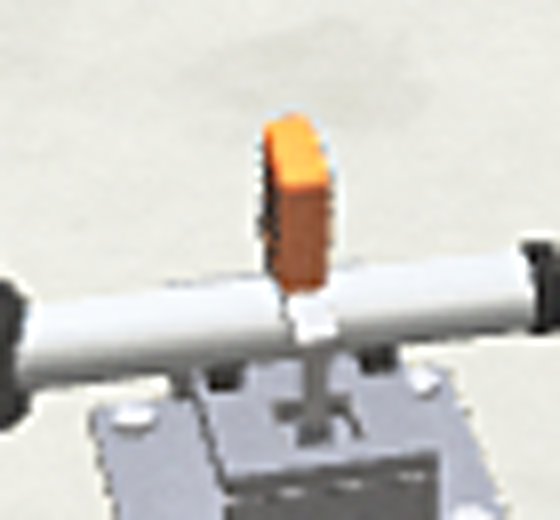

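View pics/t13.png

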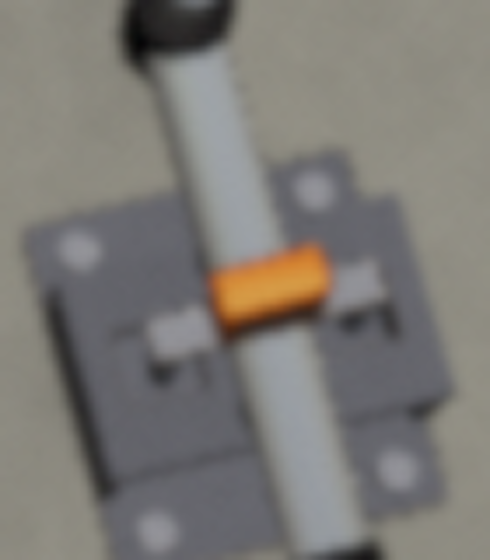

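View pics/wrist13.png

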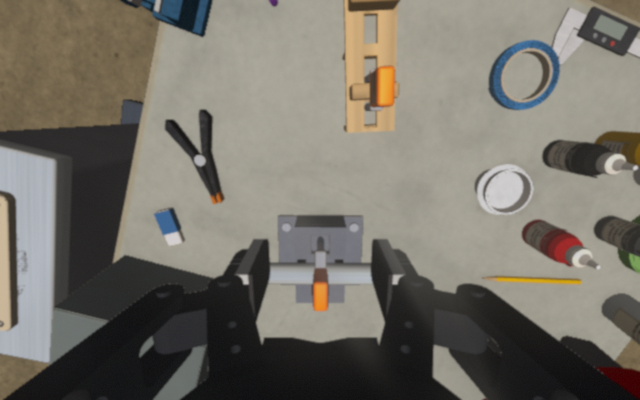

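```bash
python3 -c "
from cell import *
print(sign_off(), sense()['time'])"
```

```text
the job is handed in; nothing more can be done
the job is handed in; nothing more can be done
```

The wide U-bolt is on the bracket and released, and I handed the job in at about 18.7 s of the 32 s allowed. Both legs pass down through the slots and the crossbar rests on the tube. The narrow U-bolt is still in the rack.

- **First release:** The U-bolt settled about 5 mm to one side across the tube and leaned about 4°. I gripped it again, lifted it about 5 mm, re-centred it and released it more gently.
- **Last checks:** The final top and side views show the crossbar centred over the tube, a leg going into each slot, and the gripper well clear. Two pictures taken half a second apart after the second release matched to within 1 px.
- **Remaining lean:** The U-bolt still rocks slightly on the round tube and leans about 6° toward the rack side. That angle comes from a rough fit, which put the crossbar underside at about 65 mm rather than the expected 73 mm. For the seating I relied on the contact force felt while lowering and on the pictures.
- **Forces:** The highest wrist force I saw reported was about 8 N.

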